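# Hold the labelled sample plate over the light panel

### The job

First set the light panel's dimmer lever upright, its half-bright position, and let go of it. Then take the notched sample plate out of the round rack by its clear part, so that the fingers leave the frosted end free, and hold it over the middle of the light panel, roughly 15 cm above it, turned so that its label side looks upward (plate leaning back about 45 degrees, halfway to flat). Finish while still holding it there, steady, and do not disturb the other plates or anything else on the bench.

Things in the scene. Friction and masses are not known exactly. Their poses are not given: they have to be found in the camera images.
- plate: notched plate, clear acrylic 110 x 65 x 8 mm, 53-105 g, standing on its long edge in a rack slot, underside 12 mm above the table. Origin: middle of its lower long edge; x towards the frosted end, z up, y out of the label side. x = 27 to 55 mm is frosted white, the rest clear. Square 14 mm notch in the upper corner of the frosted end. Paper label on the +y face of the frosted end only
- plate_center (a point): the middle of the notched plate (32.5 mm above its origin along its z, mid thickness); same axes as the plate. In the rack the notch is always at the top; looking squarely at the label side (white paper 22 x 34 mm, dark lines) of the standing plate, the notch is at the upper left
- rack: round fixed wooden rack, 200 mm across, 12 mm thick, at any yaw; origin: centre of its underside. Slots along its x at y = -60, 0, +60 mm, each between two ribs 90 long, 6 thick, tops 26 mm above the table: plates stand 14 mm deep with 1.5 mm play and pull straight up. The notched plate may be in any slot; all plates' x is along the rack's x
- plain_a: another plate of the same size, frosted end and clear part, but with square corners and no label; stands in another slot, to be left there; axes as the notched plate
- plain_b: a second plain plate like plain_a, in the remaining slot; to be left there
- lightbox: fixed light panel: aluminium box 170 (x) x 210 (y) x 28 mm high with a white diffuser on top, its upper surface 30 mm above the table; origin at the centre of its underside. On its +y side is a grey dimmer housing 90 x 50 x 26 mm with the lever, centred at y = 131 mm.
- panel_top (a point): the centre of the diffuser's upper surface, 30 mm above the table; axes of the lightbox (z up)
- dimmer (a joint): angle of the dimmer lever, rad, 0 to 1.6: 0 leans 0.8 rad to the lightbox's -x side, 0.8 is upright (half bright), 1.6 leans 0.8 rad to its +x side. It stays where it is left; friction about 0.1 N m (about 1.2 N at the knob). Starts between 0 and 0.45.
- dimmer_tip (a point): centre of the lever's black knob, a cylinder 20 mm across, 22 mm long, lying along the lightbox's y (the hinge axis), 85 mm from the hinge; pinch it from above on its end faces, fingers closing along y. Upright, it is 120 mm above the table. Shaft 10 mm thick
- dimmer_hinge (a point): point on the lever's hinge axis, 35 mm above the table, in the middle of the knob's width; axes of the lightbox; the lever turns about its y
- bottle_a: small dropper bottle, 30 mm across, 90 mm tall, bystander; origin at the centre of its underside
- bottle_b: small dropper bottle, 32 mm across, 95 mm tall, bystander; origin at the centre of its underside
- bottle_c: small dropper bottle, 30 mm across, 90 mm tall, bystander; origin at the centre of its underside
- jar: jar, 60 mm across, 70 mm tall, bystander; origin at the centre of its underside
- tape: flat cardboard ring (tape core), 90 mm across, 22 mm tall, bystander; origin at the centre of its underside
- batch_box: small carton 90 x 60 x 35 mm, bystander; origin at the centre of its underside
There are look-alikes about, which are no part of the job. What is shaped like the plate but orange or purple is not meant.

How it is judged (in metres and radians):
On the way, in this order (a step that is already met when the one before it is completed fails the run):
1. the dimmer lever stands upright (within 0.11 rad) and the fingers have let go of it, the notched plate still in the rack (value of joint dimmer between 0.69 and 0.91 rad and contact force between the fingers and dimmer below 0.1 N and distance of plate from where it was at the start of the episode below 0.02 m), for 0.2 s.
2. the notched plate is held in the fingers, lifted clear of the rack (contact force between the fingers and plate above 1 N and height (world z) of plate_center above 0.11 m), for 0.2 s.
At the end, for the whole second after the job is handed in: Lever upright within 0.11 rad and released; plate gripped at most 14 mm past its middle towards the frosted end, its middle 90 to 240 mm above the panel's top and within 60 mm (x), 70 mm (y) of its centre, label normal within 1.0 rad of vertical, still, not touching the panel (value of joint dimmer between 0.69 and 0.91 rad and contact force between the fingers and dimmer below 0.1 N and contact force between the fingers and plate above 1 N and x of plate_center in the frame of panel_top between -0.06 and 0.06 m and y of plate_center in the frame of panel_top between -0.07 and 0.07 m and z of plate_center in the frame of panel_top between 0.09 and 0.24 m and angle between plate's own y axis and vertical below 1 rad and x of the grasp point in the frame of plate below 0.014 m and contact force between plate and lightbox below 0.1 N and linear speed of plate below 0.03 m/s); the arm keeps its last pose, push and grip.
It fails at once if another plate or a bystander is moved more than 30 mm (distance of any of plain_a, plain_b, bottle_a, bottle_b, bottle_c, jar, tape, batch_box from where it was at the start of the episode above 0.03 m).
It fails at once if another plate, a bottle or the jar is tipped (angle between any of plain_a, plain_b, bottle_a, bottle_b, bottle_c, jar's own z axis and vertical above 0.5 rad).
It also fails if it takes over 54 s, if anything falls off the work surface, if the arm or the gripper's body presses on something with over 40 N, if the wrist force passes 120 N, or if a joint passes its speed limit or range.

### The arm

A 6-joint arm with a two-finger parallel gripper is mounted at the origin on the work surface. World frame = base frame: x ahead of the robot, y to its left, z up, the work surface at z = 0. Lengths are in m, angles in degrees, forces in N, time in s.
With the tool pointing down it reaches from about 0.4 to 0.825 m from the base axis. Payload 7 kg.
Tool frame: the origin (TCP) lies midway between the tips of the shut fingers; the grasp point (between the pads) lies r.pinch_z behind it (r.pinch_z is the distance from the TCP to the grasp point, in m); z points along the fingers, y is the line along which they close (so a half turn about z gives the same grasp; the last joint's range is limited). The gripper opens to 88 mm and grips with 3 to 60 N. Pads are 19 mm wide; open, the fingers measure 130 mm over their backs; the gripper's body (78 mm by 193 mm) begins 47 mm behind the grasp point.
Start: joints at [-53.795, 20.546, 0.682, 0, -70.136, -16.507], TCP at [0.227, -0.635, 0.227] pointing down, gripper open.
Joint ranges: [-176.03, 176.03], [-82.01, 121.73], [-58.28, 71.71], [-173.87, 95.51], [-174.79, -0.11], [-173.66, 173.66]. Speed limits (degrees/s): [136.94, 136.94, 172.46, 180, 180, 180].

### API

Orientations are given as [roll, pitch, yaw] about the fixed x, y, z axes, in that order (R = Rz(yaw) Ry(pitch) Rx(roll)).
In Python, from plant import r, optics, job gives the robot as it stands.
- The arm moves only by the shell command python3 -m crank 'ROWS' [FORCE]. ROWS is JSON, a list of rows, each an object with "xyz": the shift along the tool's x, y, z in units of 30 mm (1.0 is 30 mm), a list of three; "delta_rot": the turn, a rotation vector about the tool's x, y, z in degrees, a list of three; "claw": the closure, from 0 (fully open) to 1 (shut). A call has 1 to 20 rows; each row is the pose to reach, as a shift and turn from the pose commanded when the call began, along the tool's axes at that moment; what a row does not reach only later rows make up. A row lasts 1/8 s, in which the tool goes at most 62.5 mm and 10.7 degrees, less where a joint would pass 70% of its speed; a pose out of reach is approached as far as the arm can. A call with a gripper value outside its range is refused whole. The fingers move at their own pace and stop on an object; FORCE is the grip in N (left out, the last holds). Time passes only in rows, so rows that repeat a pose let the fingers close. It gives the time, the measured TCP pose, the force, the opening and the grip force at its end, in the units of the state.
- r.get_state(): the state, without advancing time (a new reading comes with each control period).
- optics.capture(name): name is "scene" or "top"; returns a dict with "img" (480x640x3 uint8, blue, green, red), "fovy" (degrees; the focal length in pixels is half the picture's height over the tangent of half this angle, whatever the lens; pixels are square), "cx", "cy" (the principal point, pixels), "eye" and "rotation" of the camera in the world. Camera axes: x right, y up, looking along -z (the intrinsics and any distortion apply to the point x, -y, -z); pixel columns grow to the right and rows downward; lengths in m; the calibration is good to about 2 mm. A picture is of the moment at which its call begins. There is no depth.
- job.close_job(): hands the job in; it is judged then, once.
The state is a dict: "time_s": time; "joints": joint angles; "qd": joint speeds; "joint_torque": joint torques, N m; "tcp_pos": TCP position; "eef_rot": TCP orientation; "contact_force": force on the tool from outside, world axes, zero at the start; "moment": the same for the moment, N m; "gripper_width": finger opening in m; "gripper_force": force on a finger pad.
Only numpy, scipy, OpenCV 4.12 (cv2) and the standard library are available. Lean on these libraries where they do the work, as an engineer would, in place of code of your own. Each camera call takes 0.05 s, during which the arm holds its last target. There are 200 camera calls.

## Working session

There is one attempt and no reset: what is moved stays moved. The work goes in short steps, Python scripts to look and compute and a shell command to move; the robot and the scene stay as the last step left them, time stands still between calls to the robot, and variables do not carry over. Pictures are saved under pics/ and viewed, at most 10 in all, crops included, and the job is handed in when it is done.

```bash
ls; mkdir -p pics; python3 - <<'E'
from plant import r, optics, job
import cv2
print(r.pinch_z, r.get_state())
for n in ("scene","top"):
    c=optics.capture(n); cv2.imwrite(f"pics/{n}0.png",c["img"])
    print({k:v for k,v in c.items() if k!="img"})
E
```

```text
pics
0.0188 {'time_s': 0.0, 'joints': array([-5.37977011e+01,  2.05915678e+01,  6.34242487e-01, -1.98329029e-02,
       -7.01365247e+01, -1.65096426e+01]), 'qd': array([ 0.05738322, -0.06217033,  0.0170855 , -0.0175449 ,  0.0361044 ,
        0.02665254]), 'joint_torque': array([ 1.57056500e-03, -5.82719922e+01,  2.93049037e+01,  6.99721187e+00,
        6.69759684e-03, -1.57079594e-04]), 'tcp_pos': array([ 0.22729607, -0.63505973,  0.22562566]), 'eef_rot': array([ 1.79904721e+02, -8.79697224e-03, -1.60314090e+02]), 'contact_force': array([-0.37886081,  0.12506074,  0.23992954]), 'moment': array([-0.02604288,  0.0736681 ,  0.01173054]), 'gripper_force': 0.0, 'gripper_width': 0.08739720284104102}
{'fovy': 52.826103886494096, 'cx': 320.66867465939805, 'cy': 236.86835187337635, 'eye': array([ 1.06426574, -0.86114745,  0.769449  ]), 'rotation': array([54.54299467, -0.68104168, 34.8594812 ])}
{'fovy': 42.04562437770255, 'cx': 315.61105039319847, 'cy': 239.65740553059067, 'eye': array([ 0.42137478, -0.11511725,  1.55751014]), 'rotation': array([  3.88845004,  -0.37404432, -89.70379311])}
```

View pics/scene0.png

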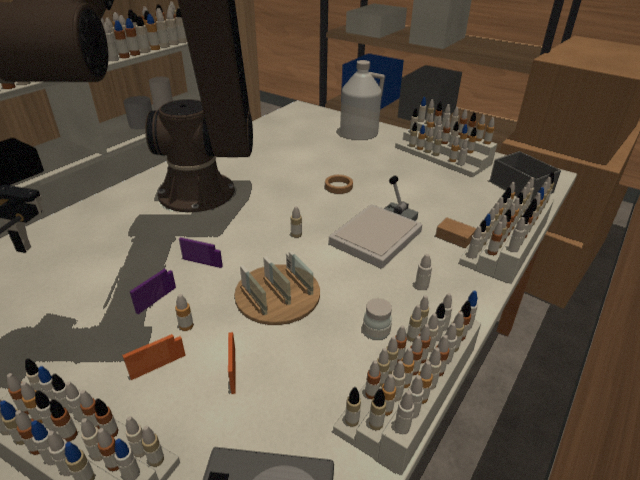

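View pics/top0.png

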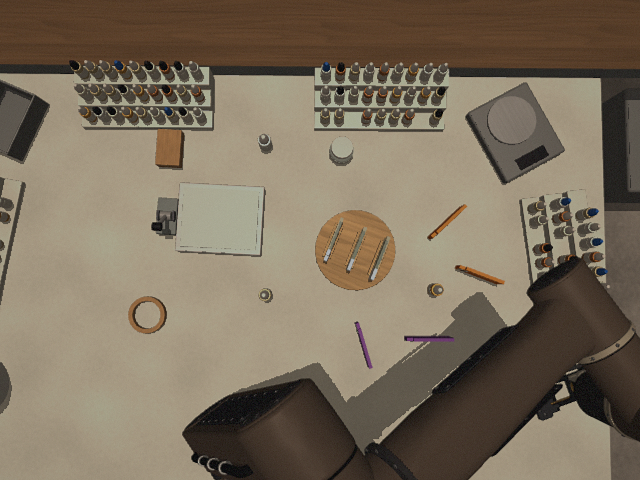

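Scene shows the rack at (278,290) with three plates at (253,290), (278,280), (299,272), and the panel at (375,234) with its lever knob at (393,180). In the top view the rack is at (356,250), the panel at (220,219), and the dimmer at (166,217). Look-alikes in the scene view are the orange plates at (155,355) and (231,362), the purple ones at (200,250) and (153,290), and the plain plates in the rack. I'll take close crops to choose the notched one.

```bash
cat > h.py <<'E'
import numpy as np, cv2
from scipy.spatial.transform import Rotation as R
from plant import r, optics, job
CAL={}
def cam(c):
    f=240/np.tan(np.radians(c["fovy"])/2); M=R.from_euler("xyz",c["rotation"],degrees=True).as_matrix()
    return f,c["cx"],c["cy"],np.array(c["eye"]),M
def ray(c,u,v,z):
    f,cx,cy,e,M=cam(c); d=M@np.array([(u-cx)/f,-(v-cy)/f,-1]); return e+d*(z-e[2])/d[2]
def proj(c,p):
    f,cx,cy,e,M=cam(c); q=M.T@(np.asarray(p)-e); return np.array([cx-f*q[0]/q[2],cy+f*q[1]/q[2]])
def crop(im,u0,v0,w,h,s,name):
    cv2.imwrite(f"pics/{name}.png",cv2.resize(im[v0:v0+h,u0:u0+w],None,fx=s,fy=s,interpolation=cv2.INTER_CUBIC))
def toolshift(p,rpy=None,cur=None):
    s=r.get_state(); M=R.from_euler("xyz",s["eef_rot"],degrees=True).as_matrix()
    return M.T@(np.asarray(p)-s["tcp_pos"])/0.03
E
python3 - <<'E'
from h import *
a=optics.capture("scene"); b=optics.capture("top")
A=cv2.resize(a["img"][240:330,225:335],None,fx=4.5,fy=4.5,interpolation=cv2.INTER_CUBIC)
crop(a["img"],225,240,110,90,7,"rack_s")
T=b["img"]
x=cv2.resize(T[200:300,306:406],(400,400),interpolation=cv2.INTER_CUBIC)
y=cv2.resize(T[170:270,145:275],(400,308),interpolation=cv2.INTER_CUBIC)
z=np.zeros((400,400,3),np.uint8); z[:308]=y
cv2.imwrite("pics/top_c.png",np.hstack([x,z]))
E
```

```text
(no output)
```

View pics/rack_s.png

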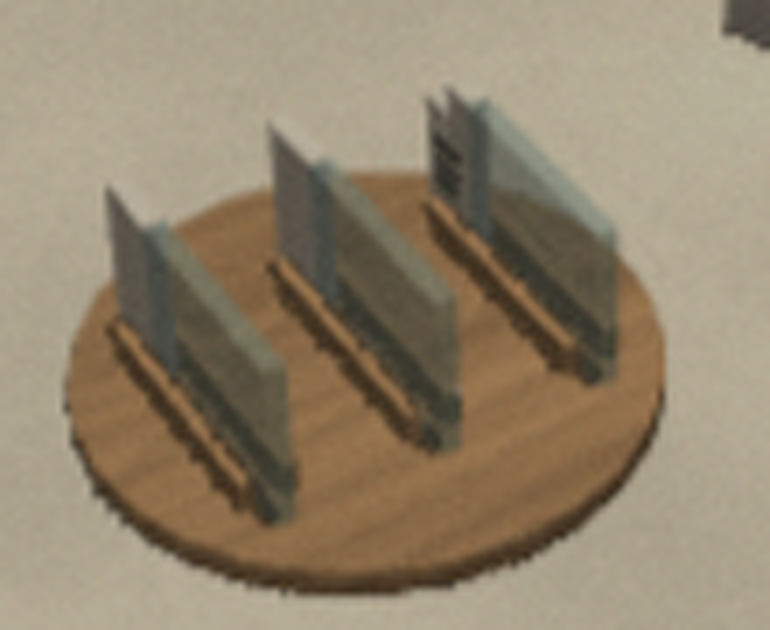

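View pics/top_c.png

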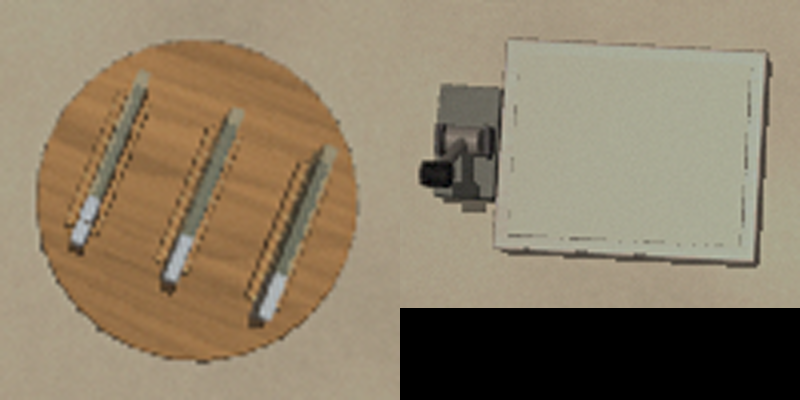

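The notched, labelled plate is the right-hand one in the scene crop. In the top crop it is the leftmost, with its clear end at (142,76) and the notch end at (76,248). The knob is at (435,173) in that same picture, and the panel's corners can be read off there too.

```bash
python3 - <<'E'
from h import *
c=optics.capture("top"); s=optics.capture("scene")
X=lambda u,v,z: ray(c,306+u/4,200+v/4,z)
Y=lambda u,v,z: ray(c,145+(u-400)/3.077,170+v/3.077,z)
for n,a,b,zb in (("notch",(142,76),(76,248),.063),("p2",(236,112),(170,288),.077),("p3",(327,150),(260,325),.077)):
    p,q=X(*a,.077),X(*b,zb); d=q-p; print(n,p,q,(p+q)/2,np.hypot(*d[:2]),np.degrees(np.arctan2(d[1],d[0])))
print("rack",X(197,200,.012))
k=[Y(*u,.028) for u in((508,40),(769,52),(758,264),(495,248))]
C=np.mean(k,0); ex=k[0]-k[3]+k[1]-k[2]; ey=k[0]-k[1]+k[3]-k[2]
yaw=np.degrees(np.arctan2(ex[1],ex[0])); yaw2=np.degrees(np.arctan2(-ey[0],ey[1]))
print("panel",C,np.linalg.norm(ex)/2,np.linalg.norm(ey)/2,yaw,yaw2)
t=np.radians((yaw+yaw2)/2); x=np.array([np.cos(t),np.sin(t),0]); y=np.array([-np.sin(t),np.cos(t),0])
h=C*[1,1,0]+.131*y+[0,0,.035]
for a in (0,.2,.4,.8):
    p=h+.085*(np.sin(a-.8)*x+np.cos(a-.8)*np.array([0,0,1])); print(a,p,"top",proj(c,p),"scene",proj(s,p))
print(h,x,y, "observed top",(145+35/3.077,170+173/3.077))
crop(s["img"],365,160,80,70,9,"dim_s")
print(r.get_state()["time_s"])
E
```

```text
notch [ 0.57172843 -0.18568333  0.077     ] [ 0.46954195 -0.14709557  0.063     ] [ 0.52063519 -0.16638945  0.07      ] 0.10922953569255783 159.31241073587188
p2 [ 0.55053171 -0.24169292  0.077     ] [ 0.44570541 -0.20256681  0.077     ] [ 0.49811856 -0.22212987  0.077     ] 0.11189014189484009 159.53205999548402
p3 [ 0.52816357 -0.29583161  0.077     ] [ 0.42411827 -0.25587736  0.077     ] [ 0.47614092 -0.27585449  0.077     ] 0.11145297960865842 158.99280224668178
rack [ 0.50133177 -0.22305754  0.012     ]
panel [0.57510279 0.109301   0.028     ] 0.16871058283925006 0.20950071569357506 -2.3694235494118665 -2.7367528473186056
0 [0.52002345 0.24288712 0.09422007] top [159.09048902 239.14764454] scene [382.24782358 183.03712695]
0.2 [0.53299122 0.24230889 0.10515353] top [158.3193186  233.27189269] scene [386.495665   181.04843281]
0.4 [0.54787049 0.24164544 0.11329018] top [157.88959386 226.5986414 ] scene [391.31578077 180.10629279]
0.8 [0.58093819 0.24017097 0.12      ] top [158.13516552 212.08582786] scene [401.88802184 181.58357061]
[0.58093819 0.24017097 0.035     ] [ 0.99900738 -0.04454505  0.        ] [0.04454505 0.99900738 0.        ] observed top (156.3747156321092, 226.22359441013975)
0.3
```

View pics/dim_s.png

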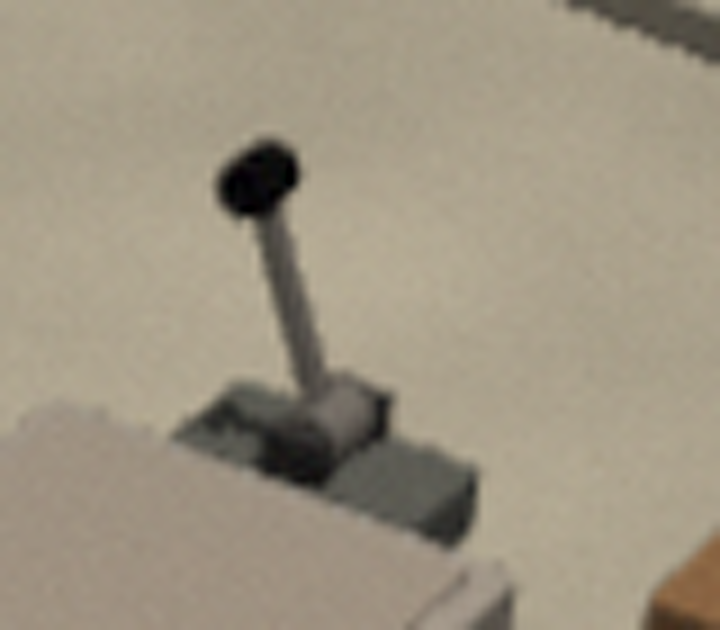

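Top and scene agree on a lever angle of about 0.43, with the knob near (0.549, 0.243, 0.114). I'll go above it with the yaw at about 177.5, so the fingers close along the hinge axis.

```bash
python3 -m crank '[{"xyz":[-20,24,2],"delta_rot":[0,0,22.3],"claw":0.3},{"xyz":[-20,24,2],"delta_rot":[0,0,22.3],"claw":0.3},{"xyz":[-20,24,2],"delta_rot":[0,0,22.3],"claw":0.3},{"xyz":[-20,24,2],"delta_rot":[0,0,22.3],"claw":0.3},{"xyz":[-20,24,2],"delta_rot":[0,0,22.3],"claw":0.3},{"xyz":[-20,24,2],"delta_rot":[0,0,22.3],"claw":0.3},{"xyz":[-20,24,2],"delta_rot":[0,0,22.3],"claw":0.3},{"xyz":[-20,24,2],"delta_rot":[0,0,22.3],"claw":0.3},{"xyz":[-20,24,2],"delta_rot":[0,0,22.3],"claw":0.3},{"xyz":[-20,24,2],"delta_rot":[0,0,22.3],"claw":0.3},{"xyz":[-20,24,2],"delta_rot":[0,0,22.3],"claw":0.3},{"xyz":[-20,24,2],"delta_rot":[0,0,22.3],"claw":0.3},{"xyz":[-20,24,2],"delta_rot":[0,0,22.3],"claw":0.3},{"xyz":[-20,24,2],"delta_rot":[0,0,22.3],"claw":0.3},{"xyz":[-20,24,2],"delta_rot":[0,0,22.3],"claw":0.3},{"xyz":[-20,24,2],"delta_rot":[0,0,22.3],"claw":0.3},{"xyz":[-20,24,2],"delta_rot":[0,0,22.3],"claw":0.3},{"xyz":[-20,24,2],"delta_rot":[0,0,22.3],"claw":0.3},{"xyz":[-20,24,2],"delta_rot":[0,0,22.3],"claw":0.3}]' 20; python3 - <<'E'
from h import *
s=r.get_state(); print(s["joints"],s["tcp_pos"],s["eef_rot"])
c=optics.capture("scene"); im=c["img"]
cv2.imwrite("pics/d2.png",cv2.resize(im[90:240,300:500],(800,600),interpolation=cv2.INTER_CUBIC))
print("proj tcp",proj(c,s["tcp_pos"]), toolshift([.549,.2435,.095]))
E
```

```text
time_s: 2.68
tcp_pos: [0.5496, 0.2436, 0.1672]
eef_rot: [180.0, 0.0, 177.3]
contact_force: [0.1, 0.1, -0.1]
gripper_width: 0.061
gripper_force: 0.0
[ 4.25092350e+01  1.61896473e+01 -1.37433700e+01 -8.89899724e-04
 -6.00215779e+01 -1.35171687e+02] [0.54963233 0.24363037 0.16716906] [1.79967254e+02 3.14627464e-02 1.77337095e+02]
proj tcp [394.12053459 162.71390866] [ 0.02355799 -0.01106832  2.40590615]
```

View pics/d2.png

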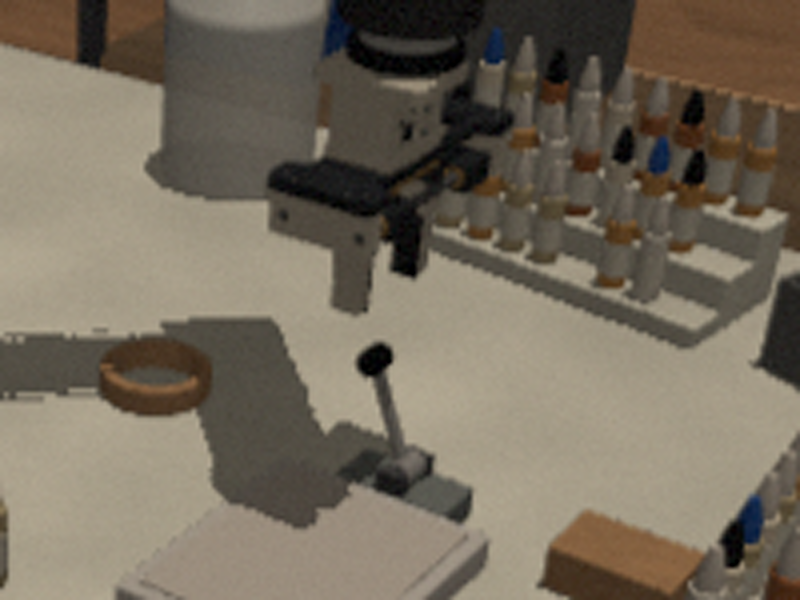

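The fingers straddle the knob: tip midpoint at about (378,292) in the crop, knob at (375,360). I'll descend, pinch and swing it upright.

```bash
python3 -m crank '[{"xyz":[0,0,1.2],"delta_rot":[0,0,0],"claw":0.3},{"xyz":[0,0,2.4],"delta_rot":[0,0,0],"claw":0.3},{"xyz":[0,0,2.4],"delta_rot":[0,0,0],"claw":0.3},{"xyz":[0,0,2.4],"delta_rot":[0,0,0],"claw":0.85},{"xyz":[0,0,2.4],"delta_rot":[0,0,0],"claw":0.85},{"xyz":[0,0,2.4],"delta_rot":[0,0,0],"claw":0.85},{"xyz":[0,0,2.4],"delta_rot":[0,0,0],"claw":0.85},{"xyz":[0,0,2.4],"delta_rot":[0,0,0],"claw":0.85},{"xyz":[-0.35,0,2.3],"delta_rot":[0,0,0],"claw":0.85},{"xyz":[-0.7,0,2.22],"delta_rot":[0,0,0],"claw":0.85},{"xyz":[-1.05,0,2.2],"delta_rot":[0,0,0],"claw":0.85},{"xyz":[-1.05,0,2.2],"delta_rot":[0,0,0],"claw":0.85},{"xyz":[-1.05,0,2.2],"delta_rot":[0,0,0],"claw":0.85}]' 15; python3 - <<'E'
from h import *
s=r.get_state(); print(s["tcp_pos"],s["contact_force"],s["gripper_width"],s["gripper_force"])
E
```

```text
time_s: 4.35
tcp_pos: [0.5821, 0.2445, 0.1014]
eef_rot: [179.9, 0.1, 177.4]
contact_force: [0.8, 6.1, 2.6]
gripper_width: 0.0218
gripper_force: 15.0
[0.58214442 0.24448039 0.10136544] [0.79004511 6.0763165  2.63888672] 0.021802563004284594 15.000560134649277
```

```bash
python3 -m crank '[{"xyz":[0,0,0],"delta_rot":[0,0,0],"claw":0.3},{"xyz":[0,0,0],"delta_rot":[0,0,0],"claw":0.3},{"xyz":[0,0,0],"delta_rot":[0,0,0],"claw":0.3},{"xyz":[0,0,0],"delta_rot":[0,0,0],"claw":0.3},{"xyz":[0,0,-1.5],"delta_rot":[0,0,0],"claw":0.3},{"xyz":[0,0,-3],"delta_rot":[0,0,0],"claw":0.3},{"xyz":[0,0,-3.5],"delta_rot":[0,0,0],"claw":0.3},{"xyz":[0,0,-3.5],"delta_rot":[0,0,0],"claw":0.3}]'; python3 - <<'E'
from h import *
s=r.get_state(); print(s["joints"],s["tcp_pos"],s["contact_force"])
c=optics.capture("scene"); crop(c["img"],365,160,80,70,9,"dim2")
# target above plate, grasp 5 mm to clear side of its middle
t=np.radians(159.3); P=np.array([.5212,-.1672,0])-.005*np.array([np.cos(t),np.sin(t),0])
print(P, toolshift(P+[0,0,.14]))
for z in (.035,.12): print("upright proj base/knob",proj(c,[.5815,.2435,z]))
E
```

```text
time_s: 5.35
tcp_pos: [0.5814, 0.2434, 0.2064]
eef_rot: [179.9, 0.1, 177.4]
contact_force: [0.5, 0.4, -0.9]
gripper_width: 0.0613
gripper_force: 0.0
[ 4.04293994e+01  1.70689578e+01 -7.05406538e+00 -9.14990918e-03
 -6.57717221e+01 -1.33034890e+02] [0.58136042 0.24339472 0.20636048] [ 0.49700955  0.38954811 -0.9465388 ]
[ 0.52587722 -0.16896737  0.        ] [  1.19789844 -13.80174433   2.16352781]
upright proj base/knob [399.36318763 207.1985408 ]
upright proj base/knob [402.61954854 181.16970844]
```

View pics/dim2.png

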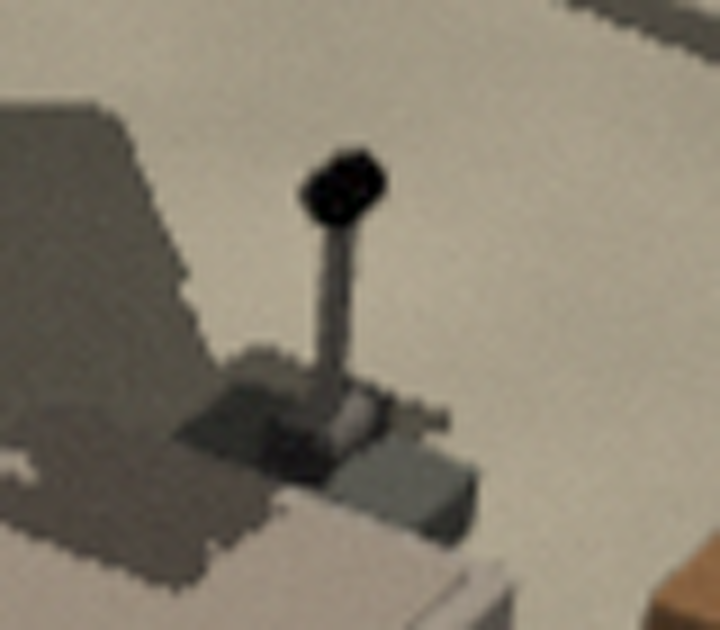

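The knob sits at (344,189) in the crop and the shaft runs down to (334,380). The shaft looks slightly off the predicted upright line, so I'll check the lean with the top camera before moving on.

```bash
python3 - <<'E'
from h import *
s=optics.capture("scene"); c=optics.capture("top")
# shaft edge centroid per row in scene (initial and now)
def shaft(im,u0,u1,rows):
    g=cv2.cvtColor(im,cv2.COLOR_BGR2GRAY).astype(float); out=[]
    for v in rows:
        w=np.clip(np.median(np.r_[g[v,u0-6:u0],g[v,u1:u1+6]])-g[v,u0:u1]-8,0,None)
        out.append((v,round(float((w*np.arange(u0,u1)).sum()/max(w.sum(),1e-6)),2)))
    return out
print("now",shaft(s["img"],397,408,range(186,202,2)))
im0=cv2.imread("pics/scene0.png"); print("ini",shaft(im0,389,404,range(185,201,2)))
def knob(im,u0,v0,w,h):
    m=(im[v0:v0+h,u0:u0+w].max(2)<40).astype(np.uint8); n,l,st,ce=cv2.connectedComponentsWithStats(m); i=1+st[1:,4].argmax(); return ce[i]+[u0,v0],st[i,4]
print("knob now",knob(s["img"],390,170,25,16),"ini",knob(im0,382,170,25,16))
for x in (.5815,.586,.590):
  print(x,[proj(s,[x,.2435,z]).round(2) for z in (.06,.09,.12)])
  for a in (.35,.4,.45): print("  ini",a,proj(s,[x+.085*np.sin(a-.8),.2435,.035+.085*np.cos(a-.8)]))
crop(c["img"],140,195,60,45,13,"dimtop")
for n,p in (("hinge",[.5815,.2435,.035]),("knobz",[.5815,.2435,.12])): print(n,(proj(c,p)-[140,195])*13)
E
```

```text
now [(186, 402.34), (188, 402.11), (190, 402.04), (192, 401.82), (194, 401.66), (196, 401.6), (198, 401.46), (200, 400.34)]
ini [(185, 394.52), (187, 395.25), (189, 395.57), (191, 396.22), (193, 396.77), (195, 397.32), (197, 397.89), (199, 398.45)]
knob now (array([402.84444444, 180.57777778]), np.int32(45)) ini (array([393.38297872, 179.70212766]), np.int32(47))
0.5815 [array([400.3 , 199.74]), array([401.44, 190.57]), array([402.62, 181.17])]
  ini 0.35 [390.51509445 180.05889493]
  ini 0.4 [391.79424443 179.90206938]
  ini 0.45 [393.09796999 179.8144871 ]
0.586 [array([401.71, 200.22]), array([402.88, 191.05]), array([404.08, 181.63])]
  ini 0.35 [391.93189574 180.51482814]
  ini 0.4 [393.21591147 180.35870238]
  ini 0.45 [394.52448099 180.27190301]
0.59 [array([402.98, 200.65]), array([404.16, 191.47]), array([405.38, 182.05])]
  ini 0.35 [393.1948962  180.92126754]
  ini 0.4 [394.48325698 180.76576799]
  ini 0.45 [395.79615198 180.67966892]
hinge [328.80115633 269.57138212]
knobz [217.0679504  218.86146096]
```

View pics/dimtop.png

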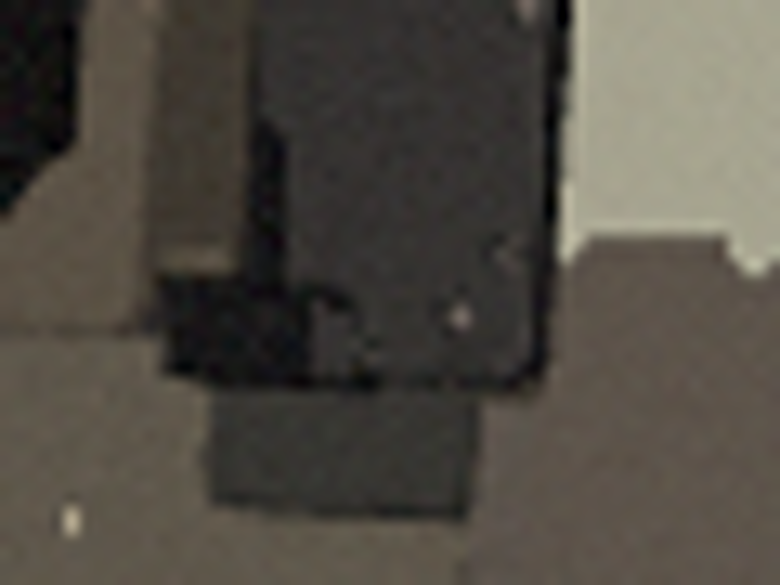

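The lever lean is about -0.05 rad (angle about 0.75), with the hinge at x about 0.586. It is inside the band, but a cheap re-pinch with a 5 mm nudge will centre it.

```bash
python3 -m crank '[{"xyz":[0,0,2],"delta_rot":[0,0,0],"claw":0.3},{"xyz":[0,0,3.5],"delta_rot":[0,0,0],"claw":0.3},{"xyz":[0,0,3.5],"delta_rot":[0,0,0],"claw":0.85},{"xyz":[0,0,3.5],"delta_rot":[0,0,0],"claw":0.85},{"xyz":[0,0,3.5],"delta_rot":[0,0,0],"claw":0.85},{"xyz":[0,0,3.5],"delta_rot":[0,0,0],"claw":0.85},{"xyz":[0,0,3.5],"delta_rot":[0,0,0],"claw":0.85},{"xyz":[-0.16,0,3.5],"delta_rot":[0,0,0],"claw":0.85},{"xyz":[-0.16,0,3.5],"delta_rot":[0,0,0],"claw":0.85},{"xyz":[-0.16,0,3.5],"delta_rot":[0,0,0],"claw":0.85},{"xyz":[-0.16,0,3.5],"delta_rot":[0,0,0],"claw":0.3},{"xyz":[-0.16,0,3.5],"delta_rot":[0,0,0],"claw":0.3},{"xyz":[-0.16,0,3.5],"delta_rot":[0,0,0],"claw":0.3},{"xyz":[-0.16,0,3.5],"delta_rot":[0,0,0],"claw":0.3},{"xyz":[-0.16,0,1.8],"delta_rot":[0,0,0],"claw":0.3},{"xyz":[-0.16,0,0],"delta_rot":[0,0,0],"claw":0.3},{"xyz":[-0.16,0,0],"delta_rot":[0,0,0],"claw":0.3}]'; python3 - <<'E'
from h import *
s=optics.capture("scene"); g=cv2.cvtColor(s["img"],cv2.COLOR_BGR2GRAY).astype(float)
for v in range(186,200,4):
    w=np.clip(np.median(np.r_[g[v,392:398],g[v,410:416]])-g[v,398:410]-8,0,None); print(v,(w*np.arange(398,410)).sum()/w.sum())
print(toolshift([.5259,-.169,.14]), r.get_state()["eef_rot"])
E
```

```text
time_s: 7.62
tcp_pos: [0.5883, 0.2441, 0.2108]
eef_rot: [179.7, 0.4, 177.4]
contact_force: [-0.4, 0.1, -1.0]
gripper_width: 0.0617
gripper_force: 0.0
186 403.4779220779221
190 403.0327868852459
194 402.5970802919708
198 401.94594594594594
[  1.41139258 -13.8359535    2.21923624] [179.8332783    0.19306811 177.39428948]
```

The lever slope now matches upright. Next I'll go above the notched plate with the fingers part-closed, so they clear the neighbouring plate.

```bash
python3 -m crank '[{"xyz":[1.4,-13.8,1],"delta_rot":[0,0,18.1],"claw":0.55},{"xyz":[1.4,-13.8,1],"delta_rot":[0,0,18.1],"claw":0.55},{"xyz":[1.4,-13.8,1],"delta_rot":[0,0,18.1],"claw":0.55},{"xyz":[1.4,-13.8,1],"delta_rot":[0,0,18.1],"claw":0.55},{"xyz":[1.4,-13.8,1],"delta_rot":[0,0,18.1],"claw":0.55},{"xyz":[1.4,-13.8,1],"delta_rot":[0,0,18.1],"claw":0.55},{"xyz":[1.4,-13.8,1.5],"delta_rot":[0,0,18.1],"claw":0.55},{"xyz":[1.4,-13.8,2.2],"delta_rot":[0,0,18.1],"claw":0.55},{"xyz":[1.4,-13.8,2.2],"delta_rot":[0,0,18.1],"claw":0.55},{"xyz":[1.4,-13.8,2.2],"delta_rot":[0,0,18.1],"claw":0.55}]'; python3 - <<'E'
from h import *
s=r.get_state(); print(s["joints"],s["tcp_pos"],s["eef_rot"])
c=optics.capture("scene"); im=c["img"]
crop(im,225,200,120,120,5,"g1")
p=s["tcp_pos"]; f=lambda q:(proj(c,q)-[225,200])*5
print("tcp",f(p)); t=np.radians(159.3); ex=np.array([np.cos(t),np.sin(t),0]); P=np.array([.5212,-.1672,0])
for x in(-.055,0,.027,.055): print(x,f(P+x*ex+[0,0,.077]))
print(toolshift([.5259,-.169,.036]))
E
```

```text
time_s: 8.93
tcp_pos: [0.5253, -0.1685, 0.1396]
eef_rot: [-180.0, -0.0, 159.3]
contact_force: [0.4, 0.3, 0.6]
gripper_width: 0.0393
gripper_force: 0.0
[ 2.57482494e+00  1.32783171e+01 -2.18404148e+01  1.47754276e-02
 -5.49149063e+01 -1.13247157e+02] [ 0.52528776 -0.16845178  0.13961985] [-1.79975618e+02 -2.61376707e-02  1.59336159e+02]
tcp [357.81868889 193.56173066]
-0.055 [420.0161382  362.55793493]
0 [354.71732246 299.18886581]
0.027 [324.20690679 269.58011078]
0.055 [293.57300275 239.85151677]
[-0.0146677  -0.01961295  3.46797891]
```

View pics/g1.png

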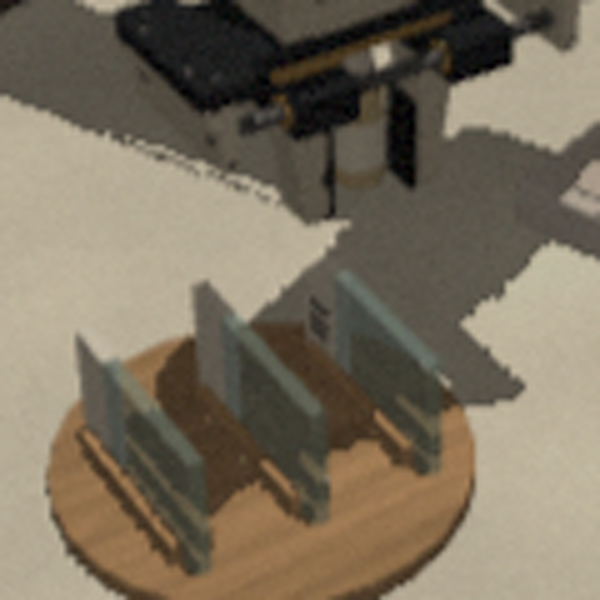

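The fingers straddle the notched plate (label at (320,315), clear part from (345,275) to (435,365)) and stay clear of the middle plate. I'll descend and close.

```bash
python3 -m crank '[{"xyz":[0,0,1.5],"delta_rot":[0,0,0],"claw":0.55},{"xyz":[0,0,2.5],"delta_rot":[0,0,0],"claw":0.55},{"xyz":[0,0,3.2],"delta_rot":[0,0,0],"claw":0.55},{"xyz":[0,0,3.45],"delta_rot":[0,0,0],"claw":0.55},{"xyz":[0,0,3.45],"delta_rot":[0,0,0],"claw":0.55},{"xyz":[0,0,3.45],"delta_rot":[0,0,0],"claw":0.98},{"xyz":[0,0,3.45],"delta_rot":[0,0,0],"claw":0.98},{"xyz":[0,0,3.45],"delta_rot":[0,0,0],"claw":0.98},{"xyz":[0,0,3.45],"delta_rot":[0,0,0],"claw":0.98},{"xyz":[0,0,3.45],"delta_rot":[0,0,0],"claw":0.98},{"xyz":[0,0,3.45],"delta_rot":[0,0,0],"claw":0.98}]' 20
```

```text
time_s: 10.35
tcp_pos: [0.5264, -0.1666, 0.0361]
eef_rot: [179.8, 0.1, 159.3]
contact_force: [2.6, 13.9, -0.2]
gripper_width: 0.0081
gripper_force: 19.9
```

Gripped at 8.1 mm wide. The plate sits about 2 mm further along tool +y, so I'll ease that off, firm the grip and lift straight up.

```bash
python3 -m crank '[{"xyz":[0,0.07,0],"delta_rot":[0,0,0],"claw":0.98},{"xyz":[0,0.07,0],"delta_rot":[0,0,0],"claw":0.98},{"xyz":[0,0.07,-0.4],"delta_rot":[0,0,0],"claw":0.98},{"xyz":[0,0.07,-1],"delta_rot":[0,0,0],"claw":0.98},{"xyz":[0,0.07,-2],"delta_rot":[0,0,0],"claw":0.98},{"xyz":[0,0.07,-3.5],"delta_rot":[0,0,0],"claw":0.98},{"xyz":[0,0.07,-5],"delta_rot":[0,0,0],"claw":0.98},{"xyz":[0,0.07,-5],"delta_rot":[0,0,0],"claw":0.98},{"xyz":[0,0.07,-5],"delta_rot":[0,0,0],"claw":0.98}]' 35; python3 - <<'E'
from h import *
s=r.get_state(); print(s["joints"])
M0=R.from_euler("xyz",s["eef_rot"],degrees=True)
# final: plate z=-tool z, label(+y)=-tool y, so plate x = tool x ; label azimuth az, tilted up 45
C=np.array([.579,.111,.03])
for az in (30,):
    l=np.array([np.cos(np.radians(az)),np.sin(np.radians(az)),0]); up=np.array([0,0,1.]); a=np.radians(45)
    ly=l*np.cos(a)+up*np.sin(a); tz=-up*np.cos(a)+l*np.sin(a); ty=-ly; tx=np.cross(ty,tz)
    Mf=R.from_matrix(np.c_[tx,ty,tz])
    # plate centre at grasp + .005 tool x, and (z: grasp .055 vs centre .0445) .0105 along tool z; TCP is pinch_z ahead
    off=.005*tx+(.0105-r.pinch_z)*tz
    tcp=C+[0,0,.15]-off
    print(az,tcp,Mf.as_euler("xyz",degrees=True),"shift",M0.inv().apply(tcp-s["tcp_pos"])/.03,"rot",(M0.inv()*Mf).as_rotvec(degrees=True))
E
```

```text
time_s: 11.48
tcp_pos: [0.5252, -0.1668, 0.1855]
eef_rot: [180.0, -0.0, 159.3]
contact_force: [-0.2, 0.7, -1.5]
gripper_width: 0.0081
gripper_force: 35.0
[ 2.73179567e+00  1.07572932e+01 -1.84439340e+01 -2.31554141e-02
 -6.08360494e+01 -1.13450219e+02]
30 [0.58158269 0.11826462 0.17413101] [-135.    0.  -60.] shift [1.60668197 9.55252526 0.38206598] rot [  19.50788448  -54.55110458 -131.66108727]
```

```bash
python3 -m crank '[{"xyz":[1.6,9.5,-1.5],"delta_rot":[0,0,-70],"claw":0.98},{"xyz":[1.6,9.5,-1.5],"delta_rot":[0,0,-70],"claw":0.98},{"xyz":[1.6,9.5,-1.5],"delta_rot":[0,0,-70],"claw":0.98},{"xyz":[1.6,9.5,-1.5],"delta_rot":[0,0,-70],"claw":0.98},{"xyz":[1.6,9.5,-1.5],"delta_rot":[0,0,-70],"claw":0.98},{"xyz":[1.6,9.5,-1.5],"delta_rot":[0,0,-70],"claw":0.98},{"xyz":[1.6,9.5,-1.5],"delta_rot":[0,0,-140.7],"claw":0.98},{"xyz":[1.6,9.5,-1.5],"delta_rot":[0,0,-140.7],"claw":0.98},{"xyz":[1.6,9.5,-1.5],"delta_rot":[0,0,-140.7],"claw":0.98},{"xyz":[1.6,9.5,-1.5],"delta_rot":[0,0,-140.7],"claw":0.98},{"xyz":[1.6,9.5,-1.5],"delta_rot":[0,0,-140.7],"claw":0.98},{"xyz":[1.6,9.5,-1.5],"delta_rot":[0,0,-140.7],"claw":0.98},{"xyz":[1.6,9.5,-1.5],"delta_rot":[0,0,-140.7],"claw":0.98},{"xyz":[1.6,9.5,-1.5],"delta_rot":[0,0,-140.7],"claw":0.98},{"xyz":[1.6,9.5,-1.5],"delta_rot":[0,0,-140.7],"claw":0.98},{"xyz":[1.6,9.5,-1.5],"delta_rot":[0,0,-140.7],"claw":0.98}]'; python3 - <<'E'
from h import *
s=r.get_state(); print(s["joints"])
M0=R.from_euler("xyz",s["eef_rot"],degrees=True); Mf=R.from_euler("xyz",[-135,0,-60],degrees=True)
print(toolshift([.5816,.1183,.174]),(M0.inv()*Mf).as_rotvec(degrees=True))
E
```

```text
time_s: 13.48
tcp_pos: [0.5816, 0.1167, 0.2306]
eef_rot: [180.0, 0.0, -60.1]
contact_force: [0.3, -0.1, -1.3]
gripper_width: 0.0074
gripper_force: 35.0
[ 3.02093411e+01  1.27835231e+01 -9.63529956e+00 -4.19874275e-03
 -6.76247928e+01 -3.50088863e-01]
[-0.04570258 -0.02633165  1.88762497] [45.0436103  -0.05242393 -0.13640165]
```

```bash
python3 -m crank '[{"xyz":[0,0,0.8],"delta_rot":[22,0,0],"claw":0.98},{"xyz":[0,0,0.8],"delta_rot":[22,0,0],"claw":0.98},{"xyz":[0,0,1.7],"delta_rot":[45,0,0],"claw":0.98},{"xyz":[0,0,1.7],"delta_rot":[45,0,0],"claw":0.98},{"xyz":[0,0,1.7],"delta_rot":[45,0,0],"claw":0.98},{"xyz":[0,0,1.7],"delta_rot":[45,0,0],"claw":0.98},{"xyz":[0,0,1.7],"delta_rot":[45,0,0],"claw":0.98},{"xyz":[0,0,1.7],"delta_rot":[45,0,0],"claw":0.98},{"xyz":[0,0,1.7],"delta_rot":[45,0,0],"claw":0.98},{"xyz":[0,0,1.7],"delta_rot":[45,0,0],"claw":0.98}]'; python3 - <<'E'
from h import *
s=r.get_state(); print(s["joints"])
c=optics.capture("scene"); crop(c["img"],220,100,240,200,3.2,"fin")
p=s["tcp_pos"]; M=R.from_euler("xyz",s["eef_rot"],degrees=True).as_matrix()
g=p-r.pinch_z*M[:,2]
for x in(-.05,.06):
  for z in(-.022,.043): q=g+x*M[:,0]+z*M[:,2]; print((proj(c,q)-[220,100])*3.2,q)
E
```

```text
time_s: 14.72
tcp_pos: [0.5817, 0.1169, 0.1799]
eef_rot: [-135.0, -0.0, -60.0]
contact_force: [0.1, 0.5, -1.1]
gripper_width: 0.0081
gripper_force: 35.0
[ 28.80035156  -0.64230831 -42.87435983 -16.96587636  -2.92391192
  17.80182905]
[485.61457306 192.69711215] [0.53172214 0.14574622 0.20875918]
[537.57756761 246.13935265] [0.57150787 0.16872301 0.16277914]
[485.80964159 258.55920236] [0.58673748 0.05049229 0.20876344]
[541.69791533 314.71473212] [0.62652321 0.07346907 0.16278341]
```

View pics/fin.png

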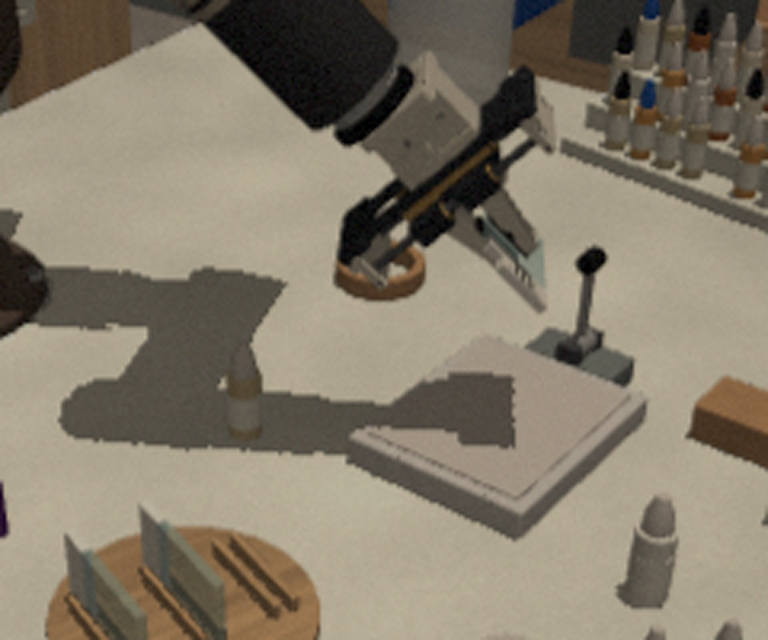

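The final picture shows the plate held by its clear part over the panel. The labelled frosted end is at (520,265) facing up, the lever at (590,290) is upright, and the other plates are standing. Handing in.

```bash
python3 -c "
from plant import r,job
print(abs(r.get_state()['qd']).max()); print(job.close_job())"
```

```text
0.2483779896869658
the job is handed in; nothing more can be done
None
```

The job is handed in, with no verdict returned: the lever is upright and released, and the notched plate is held by its clear part about 15 cm over the middle of the panel, label up at about 45°, with the other plates and bottles looking undisturbed in the last picture.

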